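Scan the cuvette box's barcode

ROBOT

A 6-joint arm with a two-finger parallel gripper is mounted at the origin on a cart in front of the work surface, level with it; the furniture and walls round the work are solid. World frame = base frame: x ahead of the robot, y to its left, z up, the work surface at z = 0. Lengths are in m, angles in rad, forces in N, time in s.
With the tool pointing down it reaches from about 0.375 to 0.975 m from the base axis. Payload 3.8 kg.
Tool frame: the origin (TCP) lies on the centre line of the jaws, within the pads' length; the fingertips stand 25 mm ahead of it and the grasp point (between the pads) lies 6 mm ahead of it; z points along the fingers, y is the direction in which the jaws open and shut (so a half turn about z gives the same grasp; the last joint's range is limited). The gripper opens to 85 mm and grips with 20 to 120 N. Pads are 22 mm wide; open, the fingers measure 114 mm over their backs; the gripper's body (76 mm by 85 mm) begins 54 mm behind the grasp point. The pads swing forward as they close: fully open they stand 13 mm farther back than shut.
Start: joints at [1.272, 0.264, 1.604, -0, 1.274, -0.037], TCP at [0.175, 0.652, 0.256] pointing down, gripper open.
Joint ranges: [-2.63, 2.63], [-0.94, 2.18], [0.31, 2.57], [-1.31, 4.45], [0, 2.66], [-2.55, 2.55]. Speed limits (rad/s): [2.57, 2.57, 3.14, 3.14, 3.14, 3.14].

INTERFACE

Orientations are given as a rotation vector (axis times angle).
In Python, from workcell import bot gives the robot as it stands.
- The arm moves only by the tool servo_tool, never from a script. Its argument "moves" is a list of rows, each a list of 3 entries, a list of its own where there are three numbers: the closure in counts, from 0 (fully open) to 255 (shut), then the shift along the tool's x, y, z in m, then the turn about the tool's z in rad. A call has exactly 8 rows; each row shifts and turns the pose as measured when the row begins, along the tool's axes as they then stand; what a row does not reach is not made up. A row lasts 1/12 s, in which the tool goes at most 41.7 mm and 7.16 degrees, less where a joint would pass 70% of its speed; a pose out of reach is approached as far as the arm can. A call is refused whole if a number of a shift passes 0.0417 or a number of a turn 0.125, either way. A call with a gripper value outside its range is refused whole. The fingers move at their own pace and stop on an object; "newtons" is the grip in N (left out, the last holds). Time passes only in rows, so rows that do not move let the fingers close, or fill a call up. It gives the time, the measured TCP pose, the force and the opening at its end, in the units of the state.
- bot.read_state(): the state, without advancing time (a new reading comes with each control period).
- bot.read_camera(name): name is "scene" or "top" or "wrist"; returns a dict with "pixels" (420x560x3 uint8, red, green, blue), "depth" (420x560 float32, m along the optical axis (not along the pixel's ray), 0 where there is no reading), "intrinsics" (3x3 intrinsics, pixels), "R" (3x3) and "t" (3): a world point X has camera coordinates R X + t. Camera axes: x right, y down, z forward; pixel columns grow to the right and rows downward; lengths in m; the calibration is good to about 2 mm. A picture is of the moment at which its call begins.
- bot.finish_job(): hands the job in, once; it reports no verdict.
The state is a dict: "time": time; "q": joint angles; "joint_vel": joint speeds; "joint_torque": joint torques, N m; "tool_pos": TCP position; "tcp_rot": TCP orientation; "wrist_force": force on the tool from outside, world axes, zero at the start; "torque": the same for the moment, N m; "width": opening from 0.0 (shut) to 1.0 (fully open).
Only numpy, scipy, OpenCV 4.12 (cv2) and the standard library are available. Lean on these libraries where they do the work, as an engineer would, in place of code of your own. Each camera call takes 0.05 s, during which the arm holds its last target.

TASK

Pick up the hand scanner from its pad and aim it straight down at the barcode label on the lid of the cuvette box (the low box, not the taller tip boxes): the window centred about 6 cm above the label, the wide head lying along the label's length. Hold it still there for a good second, then put the scanner back square on the middle of its pad, standing as it stood before. Do not shift the cuvette box.

Things in the scene. Friction and masses are not known exactly. Their poses are not given: they have to be found in the camera images.
- scanner: Loose grey hand scanner like a telephone handset, 178x64x51 mm, 0.18 kg, standing on head and heel on its pad. Origin: centre of its underside, below mid-grip; x to the head, y across, z up. Grip bar 34 wide in y, z = 24 to 50, free from x = -60 to 48: grasp from above across y at x = 0, z = 37 (balanced there). Head x = 50 to 90, 64 wide, 44 high; heel x = -88 to -62, 34 wide.
- scanner_window (a point): Centre of the scanner's reading window on the underside of its head, which looks straight down along -z of the scanner; at [70, 0, 0] mm in the scanner's frame, same axes.
- code_label (a point): Centre of the top of the white barcode label (46x76 mm) on the cuvette box's lid, 49 above the bench. x along the bars, y along the label's 76 and the box's length, z up. The box is low, opaque-lidded, loose, 70x103x48, 0.1 kg. Two taller clear-lidded tip boxes (89x118x77) with such labels, not meant, share its row; the three may have changed places.
- pad: The scanner's parking pad: flat grey plate fixed to the bench, 210 x 90 mm, 8 mm thick, with a dark rubber top, no rim. Origin at the centre of its underside; x along its length, z up. The scanner stands on its middle, along it, its head at the +x end (away from the robot).

How it is judged:
On the way:
1. the scanner is held still over the label: window within 15 mm of its centre along and across, 30 to 100 mm above it, level within 10 degrees, head along the label within 15 degrees, for 0.8 s (x of scanner_window in the frame of code_label between -0.015 and 0.015 m and y of scanner_window in the frame of code_label between -0.015 and 0.015 m and z of scanner_window in the frame of code_label between 0.03 and 0.1 m and angle between scanner's own z axis and vertical below 0.18 rad and angle between the y axis of scanner and the y axis of code_label, either way round below 0.26 rad and linear speed of scanner below 0.03 m/s and angular speed of scanner below 0.2 rad/s), for 0.8 s.
At the end, for the whole second after the job is handed in: After the label was read, the scanner stands released and at rest on its pad, upright, head at the pad's +x end, its middle within 20 mm of the pad's middle along and across, in line within 15 degrees; the cuvette box within 15 mm of its start (x of scanner in the frame of pad between -0.02 and 0.02 m and y of scanner in the frame of pad between -0.02 and 0.02 m and z of scanner in the frame of pad between 0.004 and 0.012 m and angle between scanner's own z axis and vertical below 0.1 rad and angle between the x axis of scanner and the x axis of pad, either way round below 0.26 rad and x of scanner_window in the frame of pad above 0.03 m and linear speed of scanner below 0.01 m/s and distance of code_label from where it was at the start of the episode below 0.015 m); the robot touches nothing.
It fails at once if the cuvette box is shifted by more than 15 mm (distance of code_label from where it was at the start of the episode above 0.015 m).
It also fails if it takes over 48 s, if anything falls off the work surface, if the arm or the gripper's body presses on something with over 40 N, if the wrist force passes 120 N, or if a joint passes its speed limit or range.

## Working session

There is one attempt and no reset: what is moved stays moved. The work goes in short steps, Python scripts to look and compute and a tool call to move; the robot and the scene stay as the last step left them, time stands still between calls to the robot, and variables do not carry over. Pictures are saved under pics/ and viewed, and the job is handed in when it is done.

Besides the shell and the picture viewer there is one more tool, called after "Request:" as a command line: name --argument value ..., lists and objects as JSON in quotes. servo_tool: Moves the arm, as the interface text tells. Its arguments: {"type":"object","properties":{"moves":{"type":"array","items":{"type":"array"}},"newtons":{"type":"number"}},"required":["moves"]}

```bash
mkdir -p pics; ls; python3 - <<'E'
from workcell import bot
import cv2,numpy as np
s=bot.read_state(); print(s['time'],s['tool_pos'],s['tcp_rot'],s['width'])
for n in ('scene','top','wrist'):
    c=bot.read_camera(n); np.savez(f'{n}0.npz',**c)
    cv2.imwrite(f'pics/{n}0.png',c['pixels'][:,:,::-1])
    print(n,c['intrinsics'].tolist(),c['R'].round(3).tolist(),c['t'].round(3))
E
```

```text
pics
0.0 [0.17449311 0.65135247 0.2549398 ] [-0.40997812 -3.11435105  0.00350416] 1.0008132490080095
scene [[384.48334456789854, 0.0, 278.49008156940874], [0.0, 384.48334456789854, 213.00683773974274], [0.0, 0.0, 1.0]] [[-0.728, -0.685, -0.019], [-0.408, 0.456, -0.791], [0.551, -0.568, -0.612]] [0.456 0.236 0.626]
top [[425.5925658275634, 0.0, 277.7932085024148], [0.0, 425.5925658275634, 204.5630491829169], [0.0, 0.0, 1.0]] [[-0.021, -1.0, -0.018], [-0.991, 0.024, -0.132], [0.133, 0.015, -0.991]] [0.088 0.543 0.971]
wrist [[342.4340329768282, 0.0, 275.5881893136983], [0.0, 342.4340329768282, 205.08043374873122], [0.0, 0.0, 1.0]] [[0.258, 0.966, -0.002], [0.913, -0.244, 0.327], [0.316, -0.086, -0.945]] [-0.674 -0.045  0.38 ]
```

```bash
python3 -c "
from scipy.spatial.transform import Rotation as R"
```

```text
(no output)
```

View pics/top0.png

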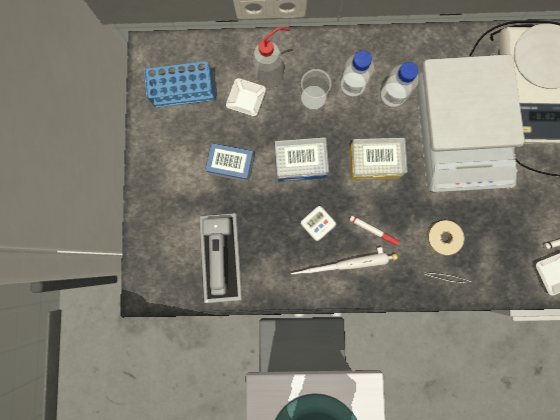

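View pics/scene0.png

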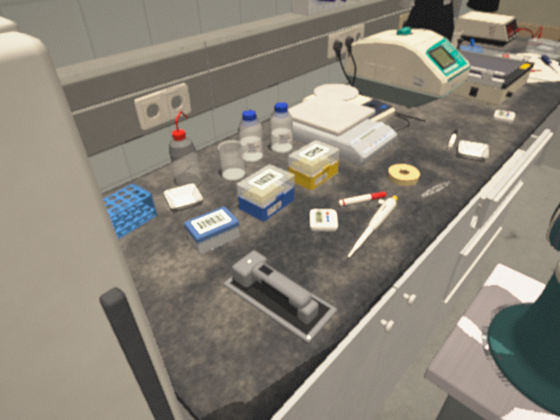

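View pics/wrist0.png

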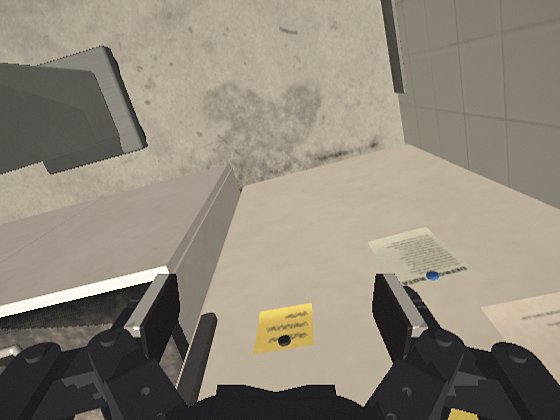

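The top view shows the pad and scanner at about (220,258), head up (+x). The low blue-lidded cuvette box is at (230,162), with the tip boxes at (302,158) and (378,158). A tall cabinet stands at the left. Next I'll measure these.

```bash
cat > h.py <<'E'
import numpy as np,cv2
def load(n): return dict(np.load(n))
def ray(c,u,v,z):
    K,R,t=c['intrinsics'],c['R'],c['t']; o=-R.T@t
    d=R.T@np.linalg.solve(K,np.array([u,v,1.])); return o+d*(z-o[2])/d[2]
def proj(c,X):
    p=c['R']@np.array(X)+c['t']; p=c['intrinsics']@p; return p[:2]/p[2],p[2]
def pt(c,u,v):
    d=c['depth'][int(v),int(u)]; x=np.linalg.solve(c['intrinsics'],np.array([u,v,1.]))*d
    return c['R'].T@(x-c['t'])
def rect(c,mask,z,n=1):
    cs=cv2.findContours(mask.astype(np.uint8),cv2.RETR_EXTERNAL,cv2.CHAIN_APPROX_NONE)[0]
    out=[]
    for k in sorted(cs,key=cv2.contourArea)[::-1][:n]:
        w=np.array([ray(c,*p[0],z)[:2] for p in k],np.float32)
        r=cv2.minAreaRect(w*1000); out.append((np.round(r[0],1),np.round(r[1],1),round(r[2],1),k.mean((0,1)).round(0)))
    return out
E
python3 - <<'E'
from h import *
c=load('top0.npz')
for n in('scene0','top0','wrist0'):
    k=load(n+'.npz'); print(n,-k['R'].T@k['t'])
print(proj(c,[.174,.651,.255]))
im=c['pixels'].astype(int)
P=lambda u,v:pt(c,u,v).round(4)
for uv in [(230,161),(212,150),(302,158),(378,158),(215,228),(216,260),(218,288),(205,255),(236,255),(150,258),(100,100),(60,300),(40,100),(100,200),(310,410)]: print(uv,P(*uv),im[uv[1],uv[0]])
roi=c['pixels'][125:310,195:420]
cv2.imwrite('pics/crop.png',cv2.resize(roi[:,:120,::-1],None,fx=4,fy=4,interpolation=cv2.INTER_NEAREST)[:740])
cv2.imwrite('pics/crop.png',cv2.resize(c['pixels'][135:310,195:260,::-1],None,fx=3.4,fy=3.4,interpolation=cv2.INTER_CUBIC))
E
```

```text
scene0 [0.08363272 0.56053795 0.57873004]
top0 [0.41071186 0.06014526 1.03613581]
wrist0 [0.09507685 0.67274045 0.37223803]
(array([-45.7411216 , 403.83548423]), np.float64(0.7516406604897384))
(230, 161) [0.6498 0.1864 0.0504] [156 160 144]
(212, 150) [0.6779 0.2294 0.0496] [120 143 171]
(302, 158) [0.6447 0.0169 0.0829] [180 184 166]
(378, 158) [ 0.6408 -0.157   0.0802] [178 181 164]
(215, 228) [0.4911 0.2222 0.0516] [184 182 171]
(216, 260) [0.4173 0.2187 0.06  ] [181 178 168]
(218, 288) [0.3541 0.2152 0.0545] [153 151 141]
(205, 255) [0.4302 0.2539 0.0067] [83 81 75]
(236, 255) [0.4285 0.1786 0.0103] [178 175 165]
(150, 258) [0.4259 0.388  0.0037] [102  98  90]
(100, 100) [0.7785 0.4677 0.1282] [129 124 111]
(60, 300) [ 0.2607  1.0766 -0.8966] [140 140 126]
(40, 100) [0.688  0.4657 0.3587] [125 121 109]
(100, 200) [0.5538 0.4664 0.1137] [129 126 112]
(310, 410) [0.0763 0.0128 0.0186] [50 72 67]
```

View pics/crop.png

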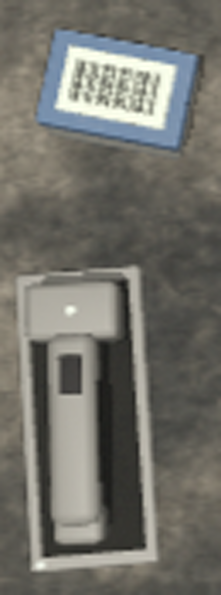

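```bash
cat > meas.py <<'E'
from h import *
def meas(c):
    im=c['pixels']; hsv=cv2.cvtColor(im,cv2.COLOR_RGB2HSV); g=im.min(2)
    roi=np.zeros(g.shape,bool); roi[138:188,200:262]=1
    lab=(g>120)&roi; lab=cv2.morphologyEx(lab.astype(np.uint8),cv2.MORPH_CLOSE,np.ones((5,5)))
    print('label',rect(c,lab,.049))
    lid=((hsv[...,1]>50)&(hsv[...,0]>95)&(hsv[...,0]<125)&(hsv[...,2]>125)&roi)
    print('lid',rect(c,cv2.morphologyEx((lid|(lab>0)).astype(np.uint8),cv2.MORPH_OPEN,np.ones((3,3))),.048))
    roi[:]=0; roi[205:308,192:248]=1
    b=(g>120)&roi
    print('pad',rect(c,b,.008))
    return b
E
python3 - <<'E'
from meas import *
c=load('top0.npz'); b=meas(c)
# heights map: grip bar points
K=c['intrinsics'];v,u=np.mgrid[205:308,192:248]
d=c['depth'][205:308,192:248]
x=np.linalg.inv(K)@np.stack([u.ravel(),v.ravel(),np.ones(u.size)])*d.ravel()
X=(c['R'].T@(x-c['t'][:,None])).T
t=X[X[:,2]>.035]; print(len(t)); r=cv2.minAreaRect((t[:,:2]*1000).astype(np.float32)); print('scanner depth',r)
bar=t[(t[:,0]<t[:,0].max()-.05)]; vx=cv2.fitLine((bar[:,:2]*1000).astype(np.float32),cv2.DIST_HUBER,0,.01,.01).ravel(); print(vx,np.degrees(np.arctan2(vx[1],vx[0])))
print(t[:,:2].min(0),t[:,:2].max(0), bar[:,2].max(), np.median(bar[:,2]))
m=np.zeros(c['depth'].shape,np.uint8)
M=(X[:,2]>.035).reshape(d.shape); m[205:308,192:248]=M
print('scanner contour@.045',rect(c,m,.045))
# cabinet front extents
v,u=np.mgrid[0:420:3,0:560:3]; d=c['depth'][::3,::3]
X=(c['R'].T@(np.linalg.inv(K)@np.stack([u.ravel(),v.ravel(),np.ones(u.size)])*d.ravel()-c['t'][:,None])).T
q=X[(d.ravel()>0)&(X[:,1]>.3)&(X[:,2]>.1)]; print(q.min(0),q.max(0))
c=load('scene0.npz');d=c['depth'][::3,::3];K=c['intrinsics']
X=(c['R'].T@(np.linalg.inv(K)@np.stack([u.ravel(),v.ravel(),np.ones(u.size)])*d.ravel()-c['t'][:,None])).T
q=X[(d.ravel()>0)&(X[:,1]>.25)&(X[:,2]>.1)&(X[:,0]<.95)]; print(q.min(0),q.max(0)); print(q[::200].round(2).tolist())
E
```

```text
label [(array([647. , 197.2]), array([ 91.6, 121.9]), 0.2, array([221., 163.]))]
lid [(array([649.7, 196.4]), array([123.7,  85.3]), 88.6, array([224., 163.]))]
pad [(array([422.4, 225.8]), array([210.8, 106.1]), 4.3, array([219., 257.]))]
1403
scanner depth ((437.13226318359375, 155.4989013671875), (180.44349670410156, 181.93885803222656), 7.677130699157715)
[9.9978131e-01 2.0912308e-02 4.0248022e+02 2.1765701e+02] 1.1982743
[0.3392402  0.06014526] [0.51583878 0.25396699] 1.0361358142660464 0.05744829725214235
scanner contour@.045 [(array([427.8, 220.9]), array([176. ,  65.6]), 0.1, array([216., 253.]))]
[0.36768668 0.30030977 0.10000692] [0.97727987 0.50758809 0.46931724]
[0.36453113 0.2500195  0.10010952] [0.94990929 0.62039971 0.52082558]
[[0.46, 0.47, 0.52], [0.38, 0.48, 0.5], [0.94, 0.28, 0.3], [0.39, 0.49, 0.47], [0.39, 0.48, 0.46], [0.38, 0.5, 0.45], [0.39, 0.48, 0.43], [0.39, 0.53, 0.43], [0.39, 0.47, 0.39], [0.39, 0.51, 0.39], [0.38, 0.49, 0.36], [0.39, 0.49, 0.34], [0.39, 0.51, 0.34], [0.39, 0.55, 0.35], [0.39, 0.52, 0.3], [0.37, 0.49, 0.28], [0.39, 0.57, 0.32], [0.39, 0.58, 0.31], [0.39, 0.47, 0.18], [0.37, 0.5, 0.21], [0.39, 0.54, 0.21], [0.39, 0.58, 0.25], [0.37, 0.5, 0.14], [0.39, 0.55, 0.16], [0.38, 0.53, 0.1]]
```

```bash
python3 - <<'E'
from h import *
c=load('top0.npz')
U=lambda x,y:((x+.5)/3.4-.5+195,(y+.5)/3.4-.5+135)
def q(name,pts,z):
    w=np.array([ray(c,*U(*p),z)[:2] for p in pts])*1000
    e=np.roll(w,-1,0)-w
    print(name,'ctr',w.mean(0).round(1),'len',np.linalg.norm(e,axis=1).round(1),'ang',np.degrees(np.arctan2(e[:,1],e[:,0])).round(1))
q('label',[(67,46),(173,63),(165,129),(55,108)],.049)
q('lid',[(57,29),(200,56),(180,151),(38,120)],.048)
q('pad',[(20,270),(139,266),(157,563),(32,570)],.008)
q('bartop',[(51,337),(98,337),(98,521),(51,521)],.058)
q('head',[(27,284),(122,284),(122,338),(25,338)],.052)
im=c['pixels'];g=im.min(2);hsv=cv2.cvtColor(im,cv2.COLOR_RGB2HSV)
# lid blue mask
for s in (70,90):
    m=((hsv[...,1]>s)&(hsv[...,0]>95)&(hsv[...,0]<125)); m[:138]=0;m[190:]=0;m[:,:200]=0;m[:,262:]=0
    m=cv2.morphologyEx(m.astype(np.uint8),cv2.MORPH_OPEN,np.ones((2,2)))
    print(s,rect(c,m,.048))
fill=np.zeros_like(m); k=max(cv2.findContours(m,cv2.RETR_EXTERNAL,cv2.CHAIN_APPROX_NONE)[0],key=cv2.contourArea); cv2.drawContours(fill,[k],-1,1,-1)
l=(fill>0)&(m==0); l=cv2.morphologyEx(l.astype(np.uint8),cv2.MORPH_OPEN,np.ones((5,5)));print('label',rect(c,l,.049))
s=np.float32([[0,0]])
from scipy.spatial.transform import Rotation as R
w=load('wrist0.npz')
T=R.from_rotvec([-0.40997812,-3.11435105,0.00350416]).as_matrix();print(T.round(3)); print('cam in tool',T.T@(-w['R'].T@w['t']-np.array([0.17449311,0.65135247,0.2549398])))
E
```

```text
label ctr [652.5 190.3] len [75.8 47.4 78.6 45.1] ang [-100.8  172.6   77.6  -10.8]
lid ctr [651.  187.8] len [103.   69.1 102.1  66.4] ang [-102.4  167.6   76.1  -11.6]
pad ctr [425.1 217. ] len [ 85.5 208.9  87.5 211. ] ang [ -89.4 -177.    92.     2.4]
bartop ctr [415.9 217.7] len [ 31.9 122.6  31.4 122.7] ang [-91.3 179.7  88.8  -0. ]
head ctr [495.5 218.9] len [65.3 37.  66.3 37. ] ang [-91.3 179.6  88.7  -2. ]
70 [(array([647.9, 186.7]), array([101.4,  68.2]), 77.5, array([226., 160.]))]
90 []Traceback (most recent call last):
  File "<stdin>", line 19, in <module>
ValueError: max() iterable argument is empty
```

```bash
python3 - <<'E'
from h import *
from scipy.spatial.transform import Rotation as R
w=load('wrist0.npz')
T=R.from_rotvec([-0.40997812,-3.11435105,0.00350416]).as_matrix();print(T.round(3)); print('cam in tool',T.T@(-w['R'].T@w['t']-np.array([0.17449311,0.65135247,0.2549398])))
from workcell import bot
s=bot.read_state();print(s['time'],s['q'])
# tool-frame displacement to waypoints
p=s['tool_pos']
for t in [(.27,.44,.25),(.424,.218,.15)]:
    print(T.T@(np.array(t)-p))
E
```

```text
[[-0.966  0.259 -0.001]
 [ 0.259  0.966 -0.002]
 [ 0.    -0.002 -1.   ]]
cam in tool [ 0.08225475 -0.0001586  -0.11729191]
0.15 [ 1.27210232e+00  2.64604997e-01  1.60507766e+00  1.79835571e-05
  1.27370945e+00 -3.68798405e-02]
[-0.14694316 -0.17956935  0.00561656]
[-0.35315745 -0.35392471  0.10599523]
```

Request:
servo_tool --moves '[[0,[-0.012,-0.023,0],0],[0,[-0.012,-0.023,0],0],[0,[-0.012,-0.023,0],0],[0,[-0.012,-0.023,0],0],[0,[-0.012,-0.023,0],0],[0,[-0.012,-0.023,0],0],[0,[-0.012,-0.023,0],0],[0,[-0.012,-0.023,0],0]]' --newtons 40

```text
time: 0.82
tool_pos: [0.2188, 0.4435, 0.2501]
tcp_rot: [-0.401, -3.113, 0.01]
wrist_force: [-0.1, 1.2, 0.5]
width: 0.999
```

Request:
servo_tool --moves '[[0,[-0.018,-0.015,0],0],[0,[-0.018,-0.015,0],0],[0,[-0.018,-0.015,0],0],[0,[-0.018,-0.015,0],-0.055],[0,[-0.018,-0.015,0],-0.055],[0,[-0.018,-0.015,0],-0.055],[0,[-0.018,-0.015,0],-0.055],[0,[-0.018,-0.015,0],-0.055]]'

```text
time: 1.48
tool_pos: [0.3378, 0.2881, 0.2484]
tcp_rot: [0.053, -3.135, 0.014]
wrist_force: [0.1, 0.6, -0.1]
width: 0.998
```

```bash
cat > go.py <<'E'
import sys; from h import *
from scipy.spatial.transform import Rotation as R
from workcell import bot
def go(tx,ty,tz,yaw):  # yaw deg: tool y axis angle minus 90
    s=bot.read_state();T=R.from_rotvec(s['tcp_rot']).as_matrix()
    y=np.degrees(np.arctan2(T[1,1],T[0,1]))-90
    print('t',s['time'],'pos',s['tool_pos'].round(4),'yaw',y.round(2),'tilt',np.degrees(np.arccos(-T[2,2])).round(2))
    d=np.array([tx,ty,tz])-s['tool_pos']
    # tool y axis angle must go up => negative turn about down-pointing z; final-yaw tool axes too
    print('shift tool',(T.T@d).round(4),'turn',np.radians(y-yaw).round(4),'force',s['wrist_force'].round(1),'w',round(s['width'],3))
if __name__=='__main__': go(*map(float,sys.argv[1:5]))
E
python3 go.py .424 .218 .16 1.2
python3 - <<'E'
from workcell import bot
import cv2,numpy as np
c=bot.read_camera('wrist'); np.savez('wrist1.npz',**c); cv2.imwrite('pics/wrist1.png',c['pixels'][:,:,::-1])
E
```

```text
t 1.4833 pos [0.3378 0.2881 0.2484] yaw 1.93 tilt 0.63
shift tool [-0.0843 -0.0722  0.0885] turn 0.0128 force [ 0.1  0.6 -0.1] w 0.998
```

View pics/wrist1.png

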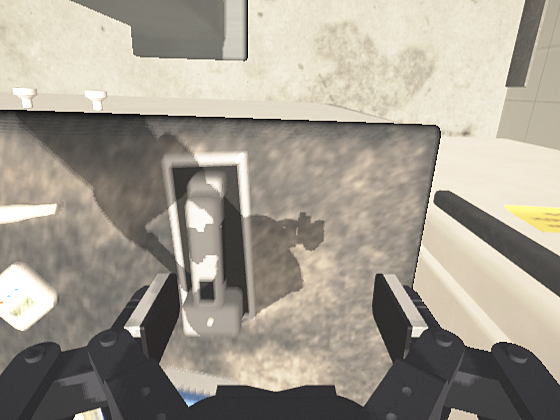

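The wrist view shows the pad (robot end) with corners near (163,156) and (245,153). The scanner bar is at about (205,235) and its head at about (212,313). I'll cross-check these against the top view.

```bash
python3 - <<'E'
from h import *
c=load('wrist1.npz')
for n,u,v,z in [('padA',163,156,.008),('padB',246,153,.008),('bar L',189,260,.058),('bar R',224,260,.058),('bar L2',188,190,.058),('bar R2',222,190,.058),('headL',184,336,.052),('headR',241,330,.052)]:
    print(n,ray(c,u,v,z).round(4))
t=load('top0.npz')
for n,x in [('pad1',(.32,.257,.008))]: print(proj(c,x))
cv2.imwrite('pics/w1c.png',cv2.resize(c['pixels'][140:350,140:280,::-1],None,fx=2.8,fy=2.8,interpolation=cv2.INTER_CUBIC))
E
```

```text
padA [0.3274 0.1659 0.008 ]
padB [0.3211 0.2536 0.008 ]
bar L [0.4223 0.2013 0.058 ]
bar R [0.421  0.2366 0.058 ]
bar L2 [0.3488 0.2038 0.058 ]
bar R2 [0.3477 0.2358 0.058 ]
headL [0.5208 0.1896 0.052 ]
headR [0.5101 0.2532 0.052 ]
(array([249.25936894, 152.08938689]), np.float64(0.35956019824666735))
```

View pics/w1c.png

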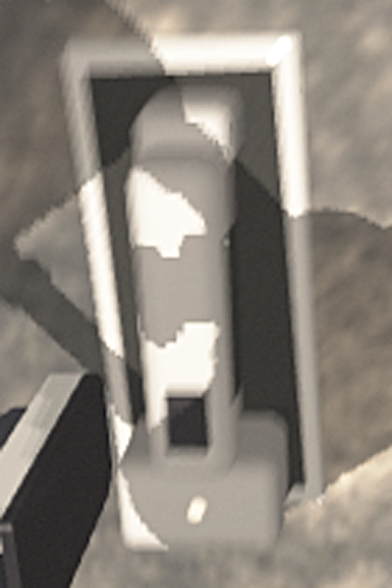

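Request:
servo_tool --moves '[[0,[-0.015,-0.013,0.014],0.013],[0,[-0.015,-0.013,0.014],0],[0,[-0.015,-0.013,0.014],0],[0,[-0.015,-0.013,0.014],0],[0,[-0.013,-0.01,0.014],0],[0,[-0.011,-0.007,0.015],0],[0,[0,0,0],0],[0,[0,0,0],0]]'

```text
time: 2.2
tool_pos: [0.4305, 0.2135, 0.1613]
tcp_rot: [0.023, -3.14, 0.013]
wrist_force: [-0.7, -0.5, 0.9]
width: 0.996
```

```bash
python3 go.py .4255 .2185 .049 1.2
python3 - <<'E'
from workcell import bot
import cv2,numpy as np
c=bot.read_camera('wrist'); np.savez('wrist2.npz',**c); cv2.imwrite('pics/wrist2.png',c['pixels'][:,:,::-1])
E
```

```text
t 2.2 pos [0.4305 0.2135 0.1613] yaw 0.83 tilt 0.5
shift tool [0.0047 0.006  0.1123] turn -0.0065 force [-0.7 -0.5  0.9] w 0.996
```

View pics/wrist2.png

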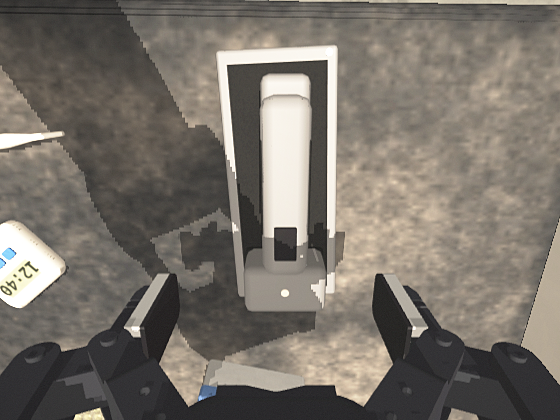

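A clear view: the pad's robot-end corners are at (218,52) and (337,46). The bar edges are at u of about 262 to 309, and the head spans about (245 to 324, 310).

```bash
python3 - <<'E'
from h import *
c=load('wrist2.npz')
for n,u,v,z in [('padA',218,52,.008),('padB',337,46,.008),('padL',238,293,.008),('padR',333,292,.008),('bar L',262,130,.054),('bar R',310,130,.054),('bar L2',262,220,.054),('bar R2',308,220,.054),('headL',246,309,.05),('headR',323,307,.05)]:
    print(n,ray(c,u,v,z).round(4))
cv2.imwrite('pics/w2c.png',cv2.resize(c['pixels'][40:320,200:350,::-1],None,fx=2,fy=2,interpolation=cv2.INTER_CUBIC))
E
```

```text
padA [0.3248 0.1682 0.008 ]
padB [0.3197 0.254  0.008 ]
padL [0.5274 0.1784 0.008 ]
padR [0.5246 0.2654 0.008 ]
bar L [0.3746 0.2023 0.054 ]
bar R [0.3741 0.2332 0.054 ]
bar L2 [0.4369 0.2024 0.054 ]
bar R2 [0.4363 0.2348 0.054 ]
headL [0.5142 0.1897 0.05  ]
headR [0.511  0.2503 0.05  ]
```

Request:
servo_tool --moves '[[0,[0.005,0.005,0.005],0],[0,[0,0,0.016],0],[0,[0,0,0.016],0],[0,[0,0,0.016],0],[0,[0,0,0.016],0],[0,[0,0,0.016],0],[0,[0,0,0.012],0],[0,[0,0,0],0]]'

```text
time: 2.92
tool_pos: [0.4232, 0.2276, 0.0678]
tcp_rot: [-0.033, 3.131, -0.0]
wrist_force: [-0.8, 0.5, -0.2]
width: 1.001
```

```bash
python3 go.py .4245 .2185 .048 1.0
```

```text
t 2.9167 pos [0.4232 0.2276 0.0678] yaw 1.19 tilt 0.58
shift tool [-0.0009 -0.0091  0.0199] turn 0.0034 force [-0.8  0.5 -0.2] w 1.001
```

Request:
servo_tool --moves '[[0,[-0.001,-0.009,0.004],0],[0,[0,0,0.008],0],[0,[0,0,0.006],0],[0,[0,0,0.001],0],[0,[0,0,0],0],[0,[0,0,0],0],[0,[0,0,0],0],[0,[0,0,0],0]]'

```text
time: 3.58
tool_pos: [0.4259, 0.2209, 0.0514]
tcp_rot: [-0.036, 3.125, 0.005]
wrist_force: [0.1, -0.9, 0.5]
width: 0.998
```

```bash
python3 go.py .4245 .2185 .048 1.0
```

```text
t 3.5833 pos [0.4259 0.2209 0.0514] yaw 1.33 tilt 0.95
shift tool [ 0.0015 -0.0024  0.0034] turn 0.0058 force [ 0.1 -0.9  0.5] w 0.998
```

Request:
servo_tool --moves '[[0,[0.001,-0.002,0.003],0],[255,[0,0,0],0],[255,[0,0,0],0],[255,[0,0,0],0],[255,[0,0,0],0],[255,[0,0,0],0],[255,[0,0,0],0],[255,[0,0,0],0]]' --newtons 50

```text
time: 4.25
tool_pos: [0.4259, 0.219, 0.0491]
tcp_rot: [-0.036, 3.123, 0.007]
wrist_force: [0.1, 0.4, 0.0]
width: 0.386
```

Request:
servo_tool --moves '[[255,[0,0,0],0],[255,[0,0,0],0],[255,[0,0,0],0],[255,[0,0,0],0],[255,[0,0,0],0],[255,[0,0,0],0],[255,[0,0,0],0],[255,[0,0,0],0]]'

```text
time: 4.92
tool_pos: [0.4259, 0.219, 0.0491]
tcp_rot: [-0.036, 3.123, 0.006]
wrist_force: [0.5, -0.1, -0.8]
width: 0.397
```

```bash
python3 go.py .4245 .2185 .048 1.0
```

```text
t 4.9167 pos [0.4259 0.219  0.0491] yaw 1.31 tilt 1.06
shift tool [ 0.0014 -0.0005  0.001 ] turn 0.0054 force [ 0.5 -0.1 -0.8] w 0.397
```

Request:
servo_tool --moves '[[255,[0,0,-0.005],0],[255,[0,0,-0.014],0],[255,[0,0,-0.018],0],[255,[0,0,-0.018],0],[255,[0,0,-0.018],0],[255,[0,0,-0.018],0],[255,[0,0,-0.015],0],[255,[0,0,0],0]]'

```text
time: 5.58
tool_pos: [0.4201, 0.2169, 0.1576]
tcp_rot: [-0.036, 3.132, 0.001]
wrist_force: [0.6, -0.0, -0.7]
width: 0.392
```

```bash
python3 go.py .583 .2036 .155 -12
python3 - <<'E'
from workcell import bot
import cv2,numpy as np
for n in ('wrist','scene'):
    c=bot.read_camera(n); np.savez(n+'3.npz',**c); cv2.imwrite(f'pics/{n}3.png',c['pixels'][:,:,::-1])
E
```

```text
t 5.5833 pos [0.4201 0.2169 0.1576] yaw 1.32 tilt 0.52
shift tool [-0.1625 -0.017   0.0041] turn 0.2324 force [ 0.6 -0.  -0.7] w 0.392
```

View pics/wrist3.png

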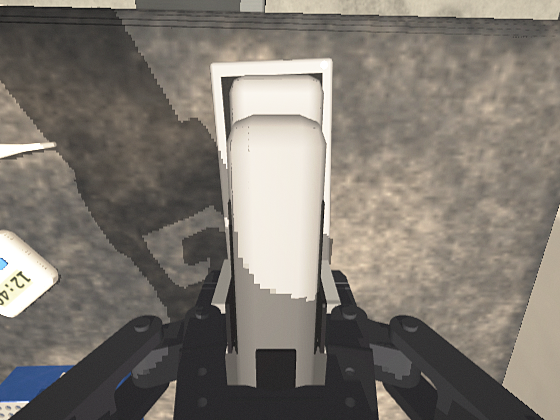

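View pics/scene3.png

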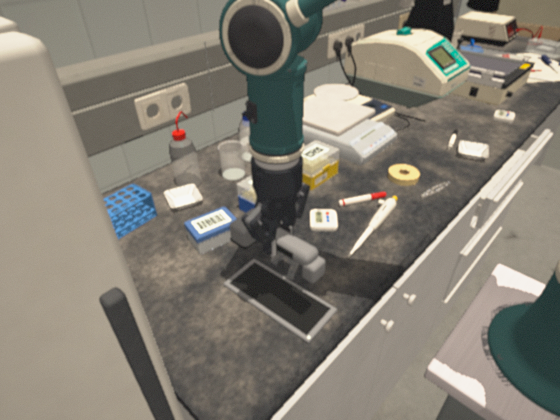

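Request:
servo_tool --moves '[[255,[-0.01,0,0],0.01],[255,[-0.022,0,0],0.04],[255,[-0.026,0,0],0.045],[255,[-0.026,0,0],0.045],[255,[-0.026,0,0],0.045],[255,[-0.022,0,0],0.035],[255,[-0.015,0,0],0.012],[255,[-0.005,0,0],0]]'

```text
time: 6.35
tool_pos: [0.571, 0.1993, 0.1391]
tcp_rot: [-0.345, -3.11, 0.015]
wrist_force: [-0.3, 0.2, -0.6]
width: 0.389
```

```bash
python3 go.py .584 .2036 .150 -12
python3 - <<'E'
from workcell import bot
import cv2,numpy as np
for n in ('top','scene'):
    c=bot.read_camera(n); np.savez(n+'4.npz',**c); cv2.imwrite(f'pics/{n}4.png',c['pixels'][:,:,::-1])
E
```

```text
t 6.35 pos [0.571  0.1993 0.1391] yaw -12.67 tilt 0.89
shift tool [-0.0116  0.007  -0.0111] turn -0.0117 force [-0.3  0.2 -0.6] w 0.389
```

View pics/top4.png

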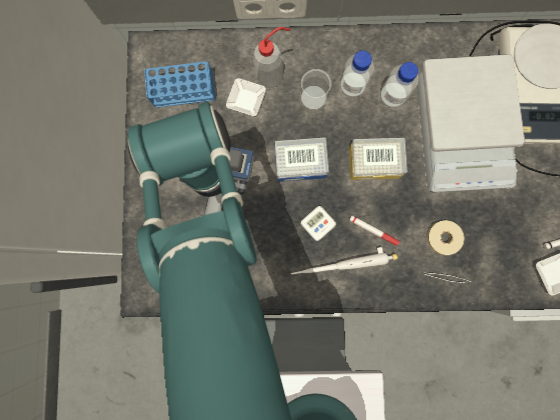

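View pics/scene4.png

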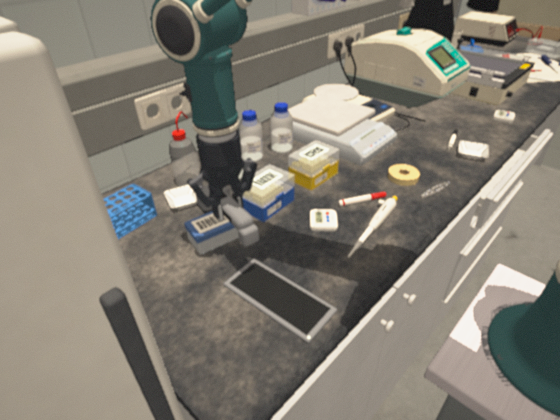

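The pad is now bare in scene4, with corners near (226,284), (258,262), (334,305) and (308,337). The label is visible in scene0. I'll use both as a second-view check.

```bash
python3 - <<'E'
from h import *
a=load('scene0.npz');b=load('scene4.npz')
cv2.imwrite('pics/l0.png',cv2.resize(a['pixels'][195:255,175:250,::-1],None,fx=8,fy=8,interpolation=cv2.INTER_CUBIC))
cv2.imwrite('pics/p4.png',cv2.resize(b['pixels'][250:345,215:345,::-1],None,fx=6,fy=6,interpolation=cv2.INTER_CUBIC))
E
```

```text
(no output)
```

View pics/l0.png

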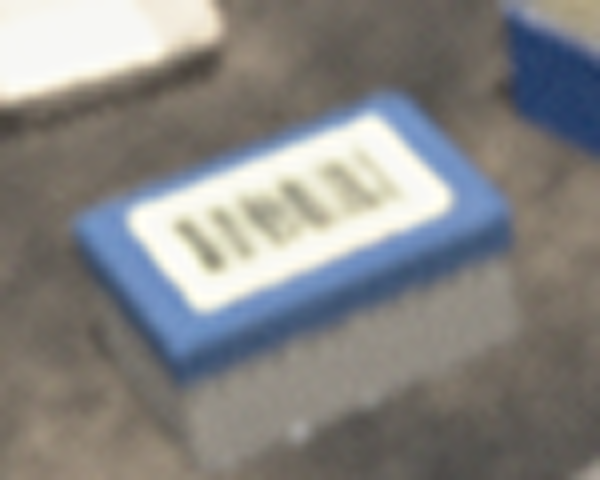

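View pics/p4.png

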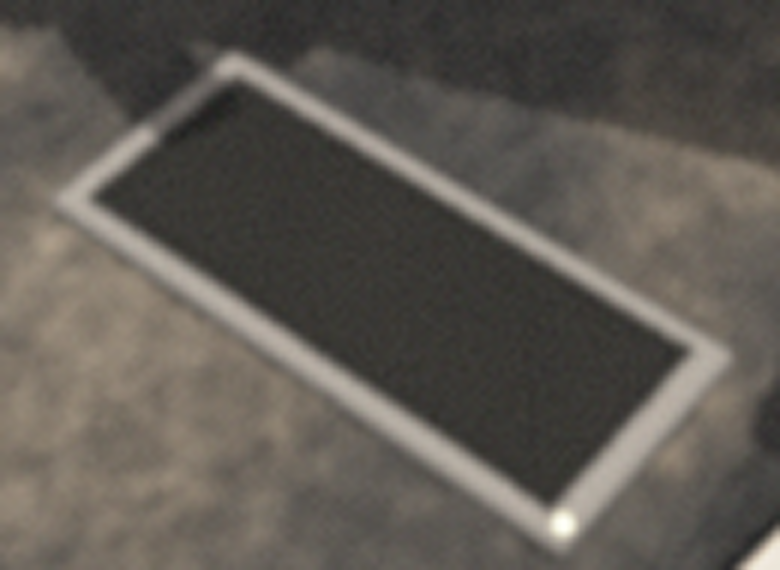

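Request:
servo_tool --moves '[[255,[-0.004,0.003,-0.004],-0.005],[255,[-0.004,0.003,-0.004],-0.005],[255,[-0.003,0.001,-0.003],0],[255,[0,0,0],0],[255,[0,0,0],0],[255,[0,0,0],0],[255,[0,0,0],0],[255,[0,0,0],0]]'

```text
time: 7.12
tool_pos: [0.5776, 0.2056, 0.1495]
tcp_rot: [-0.321, -3.106, 0.017]
wrist_force: [0.1, 0.8, -1.6]
width: 0.391
```

```bash
python3 go.py .584 .2036 .150 -12
python3 - <<'E'
from workcell import bot
import cv2,numpy as np
for n in ('scene',):
    c=bot.read_camera(n); np.savez(n+'5.npz',**c); cv2.imwrite(f'pics/{n}5.png',cv2.resize(c['pixels'][150:270,150:290,::-1],None,fx=5,fy=5,interpolation=cv2.INTER_CUBIC))
E
```

```text
t 7.1167 pos [0.5776 0.2056 0.1495] yaw -11.78 tilt 1.26
shift tool [-0.0067 -0.0007 -0.0006] turn 0.0038 force [ 0.1  0.8 -1.6] w 0.391
```

View pics/scene5.png

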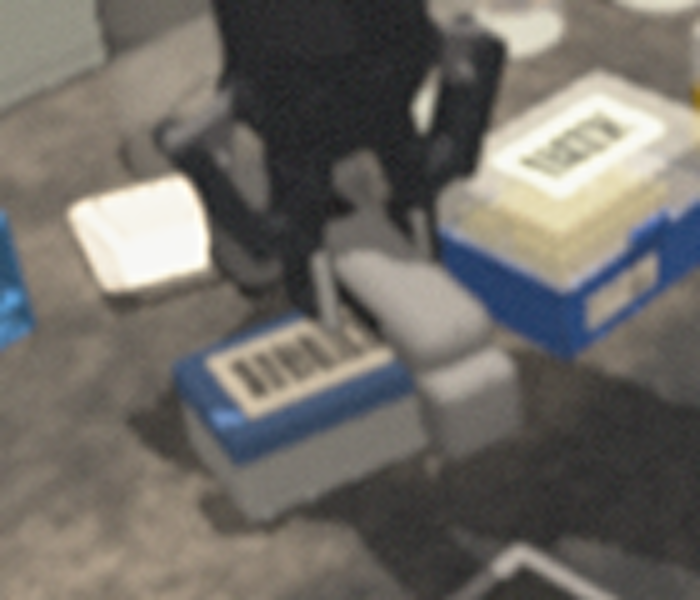

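```bash
python3 - <<'E'
from h import *
a=load('scene0.npz');b=load('scene4.npz')
def q(name,c,pts,z,f,u0,v0):
    w=np.array([ray(c,(x+.5)/f-.5+u0,(y+.5)/f-.5+v0,z)[:2] for x,y in pts])*1000
    e=np.roll(w,-1,0)-w
    print(name,w.mean(0).round(1),np.linalg.norm(e,axis=1).round(1),np.degrees(np.arctan2(e[:,1],e[:,0])).round(1))
q('label',a,[(122,210),(380,108),(460,198),(198,318)],.049,8,175,195)
q('pad',b,[(55,200),(235,50),(735,357),(563,552)],.008,6,215,250)
E
```

```text
label [653.3 187.6] [80.1 50.  81.2 54.3] [-102.4  166.    80.5  -15. ]
pad [422.6 217.4] [ 88.6 209.4  87.6 207.6] [ -85.7 -177.2   93.2    3.1]
```

Both views agree: label near (0.652, 0.189), yaw about -12°; pad (0.424, 0.217), yaw 3°. A last 8 mm along the scanner's axis, then hold.

Request:
servo_tool --moves '[[255,[-0.004,0,0],0],[255,[-0.004,0,0],0],[255,[0,0,0],0],[255,[0,0,0],0],[255,[0,0,0],0],[255,[0,0,0],0],[255,[0,0,0],0],[255,[0,0,0],0]]'

```text
time: 7.83
tool_pos: [0.5861, 0.2034, 0.149]
tcp_rot: [-0.321, -3.105, 0.018]
wrist_force: [-0.5, -0.6, -1.1]
width: 0.39
```

```bash
python3 go.py .585 .2036 .150 -12; python3 - <<'E'
from workcell import bot
import cv2,numpy as np
for n in ('wrist',):
    c=bot.read_camera(n); np.savez(n+'6.npz',**c); cv2.imwrite(f'pics/{n}6.png',c['pixels'][:,:,::-1])
E
```

```text
t 7.8333 pos [0.5861 0.2034 0.149 ] yaw -11.81 tilt 1.3
shift tool [ 0.0011 -0.0001 -0.001 ] turn 0.0034 force [-0.5 -0.6 -1.1] w 0.39
```

View pics/wrist6.png

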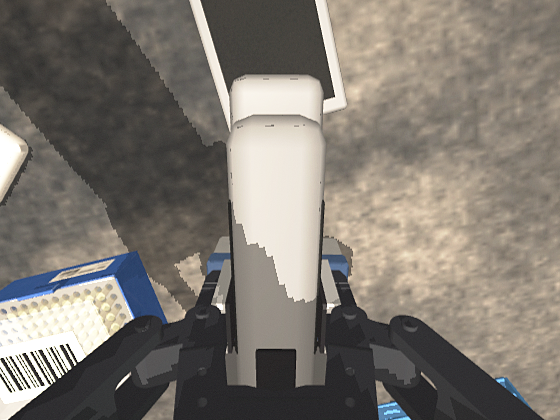

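The scanner sits unchanged in the jaws: heel edge at v=75, as in the earlier wrist view. The box lid shows evenly on both sides (u of about 207 to 347, scanner axis at 277), so it is centred. Now I'll hold.

Request:
servo_tool --moves '[[255,[0,0,0],0],[255,[0,0,0],0],[255,[0,0,0],0],[255,[0,0,0],0],[255,[0,0,0],0],[255,[0,0,0],0],[255,[0,0,0],0],[255,[0,0,0],0]]'

```text
time: 8.55
tool_pos: [0.5859, 0.2035, 0.149]
tcp_rot: [-0.321, -3.105, 0.018]
wrist_force: [-0.6, -0.6, -1.1]
width: 0.393
```

Request:
servo_tool --moves '[[255,[0,0,0],0],[255,[0,0,0],0],[255,[0,0,0],0],[255,[0,0,0],0],[255,[0,0,0],0],[255,[0,0,0],0],[255,[0,0,0],0],[255,[0,0,0],0]]'

```text
time: 9.22
tool_pos: [0.5859, 0.2035, 0.149]
tcp_rot: [-0.321, -3.105, 0.018]
wrist_force: [0.3, 0.4, -0.9]
width: 0.394
```

Request:
servo_tool --moves '[[255,[0,0,0],0],[255,[0,0,0],0],[255,[0,0,0],0],[255,[0,0,0],0],[255,[0,0,0],0],[255,[0,0,0],0],[255,[0,0,0],0],[255,[0,0,0],0]]'

```text
time: 9.88
tool_pos: [0.5859, 0.2035, 0.149]
tcp_rot: [-0.321, -3.105, 0.018]
wrist_force: [0.5, -0.1, -1.1]
width: 0.394
```

```bash
python3 go.py .4255 .217 .155 2.8
```

```text
t 9.8833 pos [0.5859 0.2035 0.149 ] yaw -11.79 tilt 1.3
shift tool [ 0.1598 -0.0196 -0.0028] turn -0.2547 force [ 0.5 -0.1 -1.1] w 0.394
```

Request:
servo_tool --moves '[[255,[0.01,0,-0.004],-0.01],[255,[0.022,0,-0.002],-0.045],[255,[0.026,0,-0.002],-0.05],[255,[0.026,0,-0.002],-0.05],[255,[0.026,0,-0.002],-0.05],[255,[0.022,0,0],-0.04],[255,[0.015,0,0],-0.012],[255,[0.003,0,0],0]]'

```text
time: 10.55
tool_pos: [0.4284, 0.2169, 0.1654]
tcp_rot: [0.102, -3.119, 0.012]
wrist_force: [-0.2, -0.3, -0.9]
width: 0.391
```

```bash
python3 go.py .426 .217 .100 2.8
```

```text
t 10.55 pos [0.4284 0.2169 0.1654] yaw 3.75 tilt 1.29
shift tool [0.001  0.0007 0.0654] turn 0.0165 force [-0.2 -0.3 -0.9] w 0.391
```

Request:
servo_tool --moves '[[255,[0.001,0,0.006],0.01],[255,[0,0,0.014],0],[255,[0,0,0.016],0],[255,[0,0,0.016],0],[255,[0,0,0.014],0],[255,[0,0,0.01],0],[255,[0,0,0],0],[255,[0,0,0],0]]'

```text
time: 11.22
tool_pos: [0.4306, 0.2179, 0.0881]
tcp_rot: [0.079, -3.129, 0.007]
wrist_force: [-0.3, 0.3, -0.3]
width: 0.392
```

```bash
python3 go.py .426 .217 .0495 2.8
```

```text
t 11.2167 pos [0.4306 0.2179 0.0881] yaw 2.88 tilt 0.69
shift tool [ 0.0043 -0.0005  0.0387] turn 0.0015 force [-0.3  0.3 -0.3] w 0.392
```

Request:
servo_tool --moves '[[255,[0.004,0,0.004],0],[255,[0,0,0.009],0],[255,[0,0,0.009],0],[255,[0,0,0.006],0],[255,[0,0,0.003],0],[255,[0,0,0.001],0],[255,[0,0,0],0],[255,[0,0,0],0]]'

```text
time: 11.88
tool_pos: [0.4284, 0.2184, 0.0551]
tcp_rot: [0.077, -3.133, 0.004]
wrist_force: [-0.5, 0.1, -0.7]
width: 0.387
```

```bash
python3 go.py .426 .217 .0495 2.8
```

```text
t 11.8833 pos [0.4284 0.2184 0.0551] yaw 2.83 tilt 0.44
shift tool [ 0.0025 -0.0013  0.0056] turn 0.0005 force [-0.5  0.1 -0.7] w 0.387
```

Request:
servo_tool --moves '[[255,[0.003,-0.001,0.001],0],[255,[0,0,0.002],0],[255,[0,0,0.0015],0],[255,[0,0,0.001],0],[255,[0,0,0.0005],0],[255,[0,0,0],0],[255,[0,0,0],0],[255,[0,0,0],0]]'

```text
time: 12.55
tool_pos: [0.4265, 0.2178, 0.0512]
tcp_rot: [0.077, -3.137, 0.002]
wrist_force: [-0.1, 0.9, -2.0]
width: 0.391
```

```bash
python3 go.py .426 .217 .0495 2.8
```

```text
t 12.55 pos [0.4265 0.2178 0.0512] yaw 2.83 tilt 0.24
shift tool [ 0.0005 -0.0008  0.0017] turn 0.0005 force [-0.1  0.9 -2. ] w 0.391
```

Another 1.5 mm down to contact, then look for force.

Request:
servo_tool --moves '[[255,[0,0,0.001],0],[255,[0,0,0.001],0],[255,[0,0,0],0],[255,[0,0,0],0],[255,[0,0,0],0],[255,[0,0,0],0],[255,[0,0,0],0],[255,[0,0,0],0]]'

```text
time: 13.22
tool_pos: [0.4266, 0.2179, 0.0502]
tcp_rot: [0.077, -3.137, 0.002]
wrist_force: [-1.9, -1.9, 3.0]
width: 0.39
```

```bash
python3 go.py .426 .217 .0495 2.8
```

```text
t 13.2167 pos [0.4266 0.2179 0.0502] yaw 2.82 tilt 0.24
shift tool [ 0.0007 -0.0009  0.0007] turn 0.0003 force [-1.9 -1.9  3. ] w 0.39
```

Contact: the wrist force has gone to +3 N. Releasing.

Request:
servo_tool --moves '[[130,[0,0,0],0],[100,[0,0,0],0],[60,[0,0,0],0],[0,[0,0,0],0],[0,[0,0,0],0],[0,[0,0,0],0],[0,[0,0,0],0],[0,[0,0,0],0]]'

```text
time: 13.88
tool_pos: [0.4273, 0.2182, 0.0497]
tcp_rot: [0.077, -3.138, 0.001]
wrist_force: [0.1, -0.3, -0.4]
width: 1.0
```

Request:
servo_tool --moves '[[0,[0,0,0],0],[0,[0,0,-0.006],0],[0,[0,0,-0.014],0],[0,[0,0,-0.016],0],[0,[0,0,-0.016],0],[0,[0,0,-0.016],0],[0,[0,0,-0.016],0],[0,[0,0,-0.016],0]]'

```text
time: 14.55
tool_pos: [0.4237, 0.2166, 0.1512]
tcp_rot: [0.077, -3.128, 0.008]
wrist_force: [0.7, -0.8, -0.2]
width: 1.001
```

Request:
servo_tool --moves '[[0,[0,0,-0.016],0],[0,[0,0,-0.016],0],[0,[0,0,-0.01],0],[0,[0,0,0],0],[0,[0,0,0],0],[0,[0,0,0],0],[0,[0,0,0],0],[0,[0,0,0],0]]'

```text
time: 15.22
tool_pos: [0.4253, 0.2173, 0.1995]
tcp_rot: [0.077, -3.134, 0.004]
wrist_force: [-0.3, 0.0, 0.0]
width: 0.995
```

```bash
python3 - <<'E'
from workcell import bot
import cv2,numpy as np
for n in ('wrist','scene'):
    c=bot.read_camera(n); np.savez(n+'7.npz',**c); cv2.imwrite(f'pics/{n}7.png',c['pixels'][:,:,::-1])
E
```

```text
(no output)
```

View pics/wrist7.png

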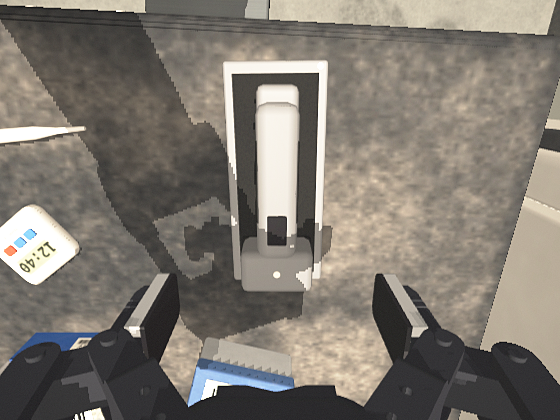

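View pics/scene7.png

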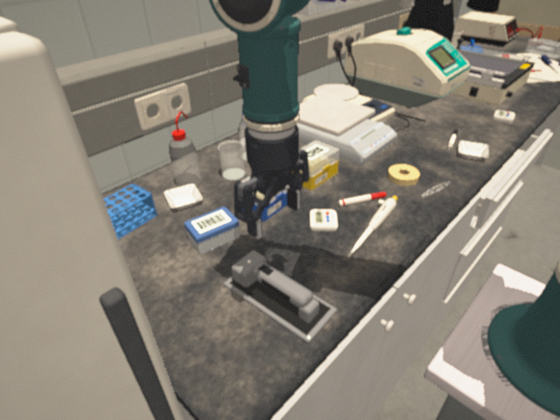

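The scanner stands along the pad and centred: bar at u of about 277, pad at u 224 to 327 at the robot end, head at about (276,265). The box looks unmoved. I'll do a numeric check before handing in.

```bash
python3 - <<'E'
from h import *
c=load('wrist7.npz')
P=lambda u,v,z:ray(c,u,v,z)
a,b,l,r=P(223,62,.008),P(327,62,.008),P(236,278,.008),P(321,278,.008)
print('pad near',((a+b)/2).round(4),'width',np.linalg.norm(a-b).round(4),'at 278',((l+r)/2).round(4),np.linalg.norm(l-r).round(4))
for v in (130,220): 
    x,y=P(257,v,.054),P(298 if v==130 else 297,v,.054); print('bar',((x+y)/2).round(4),np.linalg.norm(x-y).round(4))
h=[P(243,290,.05),P(312,290,.05)];print('head front',((h[0]+h[1])/2).round(4),'heel end',P(277,85,.045).round(4))
s0,s7=load('scene0.npz'),load('scene7.npz')
# box shift between scene images
A=[cv2.cvtColor(s['pixels'],cv2.COLOR_RGB2GRAY).astype(np.float32) for s in(s0,s7)]
print('box px shift',cv2.phaseCorrelate(A[0][205:250,183:236],A[1][205:250,183:236]))
E
```

```text
pad near [0.3225 0.2105 0.008 ] width 0.0869 at 278 [0.5274 0.2242 0.008 ] 0.0874
bar [0.373  0.2151 0.054 ] 0.031
bar [0.4458 0.2184 0.054 ] 0.033
head front [0.5147 0.2224 0.05  ] heel end [0.3409 0.2131 0.045 ]
box px shift ((0.00018496637106579783, 0.4163374258684165), 0.8751083248436696)
```

```bash
python3 -c "
from workcell import bot
print(bot.read_state()['time']); print(bot.finish_job())"
```

```text
15.3167
the job is handed in; nothing more can be done
None
```

I picked up the scanner, read the cuvette box's label and put the scanner back on the middle of its pad. I handed the job in at 15.3 s of the 48 s allowed; it gave no verdict.

- **Reading:** I held the scanner still over the label for more than 2 s. By my estimate the window was about 60 mm above the label and within a few mm of its centre. The head was in line with the label to about 1° and the tool was tilted 1.3°. The top and scene cameras agreed on the label's position to about 3 mm.
- **Putting back:** The last wrist view puts the scanner's middle within about 2 mm of the pad's middle, in line to about 1°. The gripper was open about 15 cm above it, with the wrist force near zero.
- **Cuvette box:** It shifted by less than half a pixel in the scene camera, roughly 1 mm.

No check failed. The pad's angle did differ slightly between views, from 3° to 4°, well inside the 15° allowed.

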